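Comb binding rods into a grooved tray

ROBOT

A 6-joint arm with a two-finger parallel gripper is mounted at the origin on the work surface; the furniture and walls round the work are solid. World frame = base frame: x ahead of the robot, y to its left, z up, the work surface at z = 0. Lengths are in m, angles in degrees, forces in N, time in s.
With the tool pointing down it reaches from about 0.35 to 0.875 m from the base axis. Payload 4.2 kg.
Tool frame: the origin (TCP) lies midway between the tips of the shut fingers; the grasp point (between the pads) lies 19 mm behind it; z points along the fingers, y is the direction in which the jaws open and shut (so a half turn about z gives the same grasp; the last joint's range is limited). The gripper opens to 87 mm and grips with 3 to 60 N. Pads are 19 mm wide; open, the fingers measure 117 mm over their backs; the gripper's body (75 mm by 190 mm) begins 51 mm behind the grasp point.
Start: joints at [-49.011, 22.042, 0.453, 0, -68.411, -14.817], TCP at [0.276, -0.561, 0.193] pointing down, gripper open.
Joint ranges: [-179.83, 179.83], [-69.29, 118.12], [-61.27, 80.66], [-181.25, 117.63], [-171.15, -9.14], [-177.46, 177.46]. Speed limits (degrees/s): [159.86, 159.86, 180, 180, 180, 180].

INTERFACE

Orientations are given as a 3x3 rotation matrix whose columns are the frame's x, y, z axes.
In Python, from station import r gives the robot as it stands.
- The arm moves only by the tool servo_tool, never from a script. Its arguments are lists of equal length, an entry for each row: "slide": the shift along the world's x, y, z in units of 60 mm (1.0 is 60 mm), a list of three; "twist": the turn, a rotation vector about the world's x, y, z in units of 6 degrees (1.0 is 6 degrees), a list of three; "gripper": the closure, from 0 (fully open) to 1 (shut). In form: {"slide": [[x, y, z], ...], "twist": [[wx, wy, wz], ...], "gripper": [gripper, ...]}. A call has 1 to 12 rows; each row shifts and turns the commanded pose from where the row before left it; what a row does not reach is not made up. A row lasts 1/8 s, in which the tool goes at most 62.5 mm and 10.7 degrees, less where a joint would pass 70% of its speed; a pose out of reach is approached as far as the arm can. A call is refused whole if a number of a shift passes 1 or a number of a turn 1, either way. A call with a gripper value outside its range is refused whole. The fingers move at their own pace and stop on an object; the grip force is fixed at half the most. Time passes only in rows, so rows that do not move let the fingers close. It gives the time, the measured TCP pose, the force and the opening at its end, in the units of the state.
- r.sense(): the state, without advancing time (a new reading comes with each control period).
- r.capture(name): name is "scene" or "top"; returns a dict with "image" (420x560x3 uint8, blue, green, red), "intrinsics" (3x3 intrinsics, pixels), "R" (3x3) and "t" (3): a world point X has camera coordinates R X + t. Camera axes: x right, y down, z forward; pixel columns grow to the right and rows downward; lengths in m; the calibration is good to about 2 mm. A picture is of the moment at which its call begins. There is no depth.
- r.finish_job(): hands the job in, once; it reports no verdict.
The state is a dict: "time_s": time; "joints": joint angles; "joint_velocities": joint speeds; "effort": joint torques, N m; "tcp_pos": TCP position; "ee_rot": TCP orientation; "wrist_force": force on the tool from outside, world axes, zero at the start; "moment": the same for the moment, N m; "gripper_width": opening from 0.0 (shut) to 1.0 (fully open).
Only numpy, scipy, OpenCV 4.12 (cv2) and the standard library are available. Lean on these libraries where they do the work, as an engineer would, in place of code of your own. Each camera call takes 0.05 s, during which the arm holds its last target.

TASK

Take the rake from its rest, set its teeth on the smooth ungrooved ledge at one end of the tray and comb across the ridges to the far wall, so that all four brass rods drop fully into the grooves and lie parallel. Keep the teeth on the board all the way with a light pressure of a few newtons, never more than 20 N (ease back if a rod jams), and do not touch the rods with the fingers. Then stand the rake upright in its rest again and let go, leaving the weight, the tape and the pot of cotton buds where they are.

Things in the scene. Friction and masses are not known exactly. Their poses are not given: they have to be found in the camera images.
- tray: open wooden tray fixed to the table, 146 (x) x 226 (y) mm, walls 6 mm thick, 44 mm high. Origin: centre of its underside; z up; x along the grooves; y the combing direction, from smooth ledge (-y) to far wall (+y). The level grooved board (insert) stands on packing: its top (ledge and ridge tops alike) is 23 to 37 mm above the origin, other each run and given by no pose: find it by touch
- tray_ledge (a point): point of the tray frame (its axes) over the middle of the smooth ledge, 30 mm above the tray's underside, so up to 7 mm above or below the true ledge. The ledge is 132 mm wide in x and covers y = -106 to -60 mm from the tray's origin; at the start the rods leave it free for y below -68 mm
- tray_grooves (a point): point of the tray frame (its axes) over the middle of the grooves, 30 mm above the tray's underside, so up to 7 mm off the true ridge tops. 10 straight grooves along x, 13 mm wide, 10.6 mm deep, pitch 17 mm, centres at y = -53.5, -36.5 ... +99.5 mm from the tray's origin, parted by 4 mm ridges with round tops; a seated rod lies 0.6 mm below the ridge tops
- rod0: brass binding rod with round ends, 10 mm diameter, 90 mm long over all, 30 g, polished; at the start it lies askew on top of the ridges. Origin at its middle, on its axis; x along its length
- rod1: brass binding rod with round ends, 10 mm diameter, 90 mm long over all, 30 g, polished; at the start it lies askew on top of the ridges. Origin at its middle, on its axis; x along its length
- rod2: brass binding rod with round ends, 10 mm diameter, 90 mm long over all, 30 g, polished; at the start it lies askew on top of the ridges. Origin at its middle, on its axis; x along its length
- rod3: brass binding rod with round ends, 10 mm diameter, 90 mm long over all, 30 g, polished; at the start it lies askew on top of the ridges. Origin at its middle, on its axis; x along its length
- rake_grip (a point): rake, about 170 g, upright in its rest: wooden grip 50 (x) x 24 (y) mm, 47 mm high, on a crosspiece 84 x 24 x 14 mm, over a sprung comb head that yields upward up to 8 mm, 3 N per mm. Point: middle of the grip, 21 mm below its top, 26 mm above the crosspiece, 78 mm above the tips of the unloaded teeth. z up, x along the row of teeth, y the combing direction (either way); grip it across y
- rake_teeth (a point): centre of the flat underside of the rake's row of teeth (part of the sprung head). 7 teeth, the row 113 mm long in x, each 8 mm wide, 26 mm long in y with 1.5 mm rounded lower edges, so that they bridge the grooves; the head is 30 mm high. Axes as the rake's
- rest: flat plywood rest fixed to the table, 146 x 60 mm, origin at the centre of its underside; floor 6 mm thick, with a rim 16 mm high above the table round a recess of 122 (x) x 36 (y) mm in which the rake stands upright, its row of teeth along the rest's x, 5 mm free all round
- weight_c (a point): grey cloth-covered lead weight, 100 x 46 x 27 mm; a bystander, loose; the point is its centre
- tape_c (a point): flat roll of tan paper tape, 98 mm across, 25 mm high; a bystander, loose; the point is its centre
- pot_c (a point): pot of cotton buds, 77 mm across, 80 mm high; a bystander, loose; the point is its centre
There are look-alikes about, which are no part of the job. Of the things that look like the rest, the larger one is meant.

How it is judged:
By the outcome, as a careful person would: the job done as asked, in the order asked, and still so for the second after the job is handed in, with the robot touching nothing.
It also fails if it takes over 69 s, if anything falls off the work surface, if the arm or the gripper's body presses on something with over 40 N, if the wrist force passes 120 N, or if a joint passes its speed limit or range.

## Working session

There is one attempt and no reset: what is moved stays moved. The work goes in short steps, Python scripts to look and compute and a tool call to move; the robot and the scene stay as the last step left them, time stands still between calls to the robot, and variables do not carry over. Pictures are saved under pics/ and viewed, and the job is handed in when it is done.

Besides the shell and the picture viewer there is one more tool, called as name(argument=value, ...) on one line, values as JSON. servo_tool: Moves the arm, as the interface text tells. Its arguments: {"type":"object","properties":{"slide":{"type":"array","items":{"type":"array","items":{"type":"number"}}},"twist":{"type":"array","items":{"type":"array","items":{"type":"number"}}},"gripper":{"type":"array","items":{"type":"number"}}},"required":["slide","twist","gripper"]}

```bash
mkdir -p pics; ls; python3 - <<'E'
from station import r
import cv2,numpy as np
s=r.sense();print({k:np.round(v,3).tolist() for k,v in s.items()})
for n in("scene","top"):
    c=r.capture(n);cv2.imwrite(f"pics/{n}0.png",c["image"]);np.savez(f"pics/{n}0.npz",**c)
    print(n,c["intrinsics"],c["R"],c["t"], -c["R"].T@c["t"])
E
```

```text
pics
{'time_s': 0.0, 'joints': [-49.011, 22.091, 0.38, -0.029, -68.412, -14.816], 'joint_velocities': [0.149, -0.024, 0.06, -0.063, -0.013, 0.027], 'effort': [-0.002, -39.066, 18.74, 4.22, 0.011, -0.0], 'tcp_pos': [0.275, -0.56, 0.191], 'ee_rot': [[-0.898, -0.441, -0.001], [-0.441, 0.898, 0.002], [0.0, 0.002, -1.0]], 'wrist_force': [0.265, -0.064, -0.693], 'moment': [0.039, 0.013, 0.019], 'gripper_width': 1.003}
scene [[406.11688762   0.         280.39642738]
 [  0.         406.11688762 213.59058869]
 [  0.           0.           1.        ]] [[-9.04138970e-01 -4.27238248e-01 -4.49953358e-04]
 [-2.86919772e-01  6.07970963e-01 -7.40302879e-01]
 [ 3.16559263e-01 -6.69207582e-01 -6.72273341e-01]] [0.47328253 0.28266114 0.79713865] [0.25667262 0.56380586 0.74536288]
top [[426.65651106   0.         279.19356296]
 [  0.         426.65651106 210.51498965]
 [  0.           0.           1.        ]] [[ 0.01486127 -0.99970736  0.0190874 ]
 [-0.98054318 -0.01830806 -0.19544793]
 [ 0.19574019 -0.01581142 -0.98052831]] [-0.11911971  0.58891688  1.111134  ] [ 0.36173512 -0.09073432  1.20687462]
```

View pics/scene0.png

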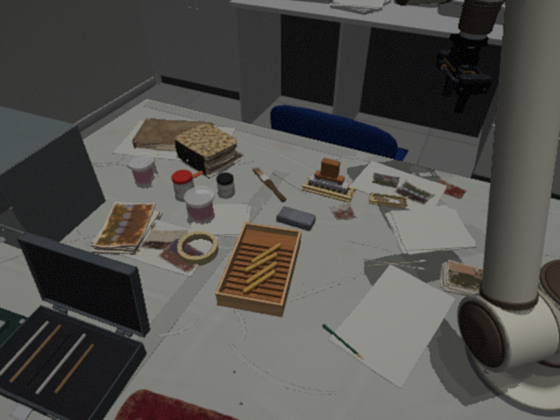

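View pics/top0.png

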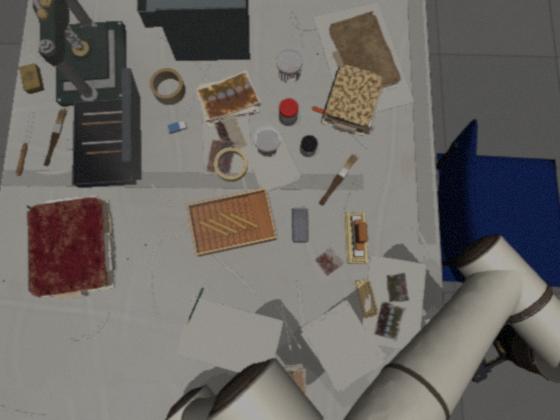

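The scene view shows the tray at about (260,267), with rods on it, and the rake in its rest at (330,178). In the top view the tray is at (232,222), the rake at (357,237), the small look-alike rest at (367,298) and the weight at (300,225). I'll zoom in on both.

```bash
python3 - <<'E'
import cv2
a=cv2.imread("pics/top0.png");b=cv2.imread("pics/scene0.png")
cv2.imwrite("pics/t_tray.png",cv2.resize(a[180:265,180:285],None,fx=7,fy=7,interpolation=2))
cv2.imwrite("pics/t_rake.png",cv2.resize(a[200:275,320:400],None,fx=8,fy=8,interpolation=2)[:600])
cv2.imwrite("pics/s_tray.png",cv2.resize(b[215:320,210:310],None,fx=5.7,fy=5.7,interpolation=2))
cv2.imwrite("pics/s_rake.png",cv2.resize(b[150:225,270:370],None,fx=8,fy=8,interpolation=2))
E
```

```text
(no output)
```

View pics/t_tray.png

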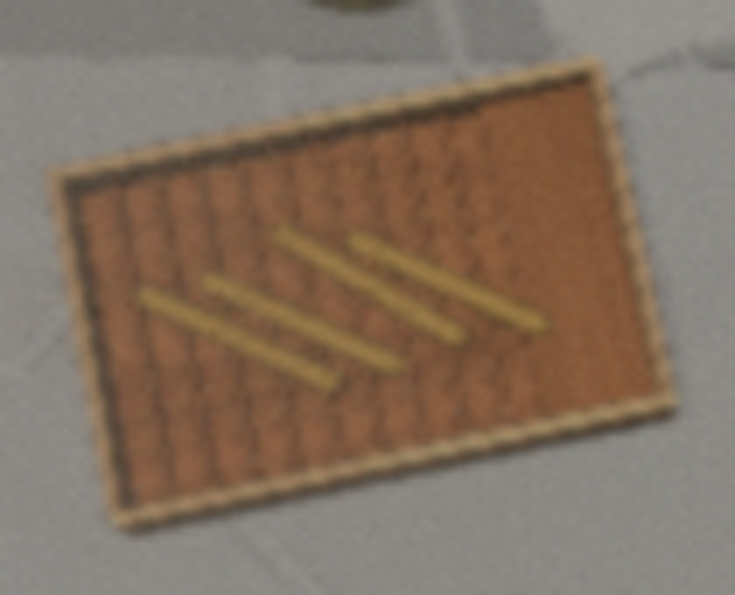

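View pics/t_rake.png

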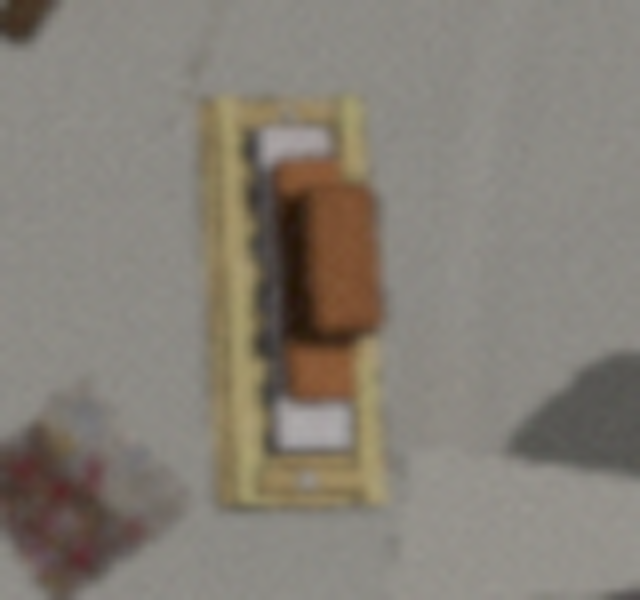

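View pics/s_tray.png

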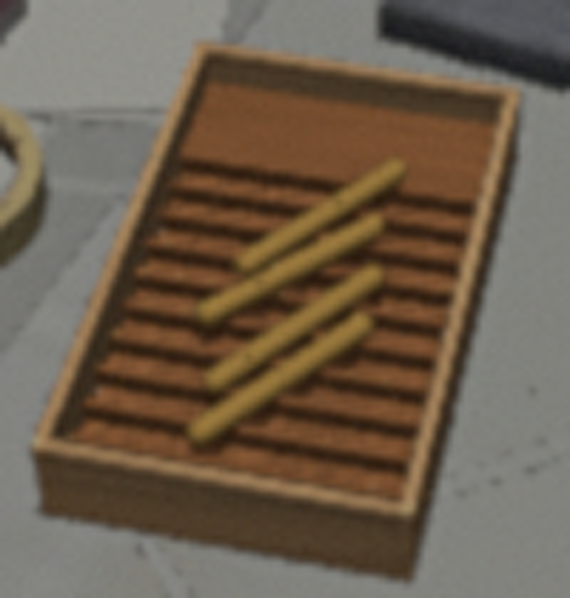

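View pics/s_rake.png

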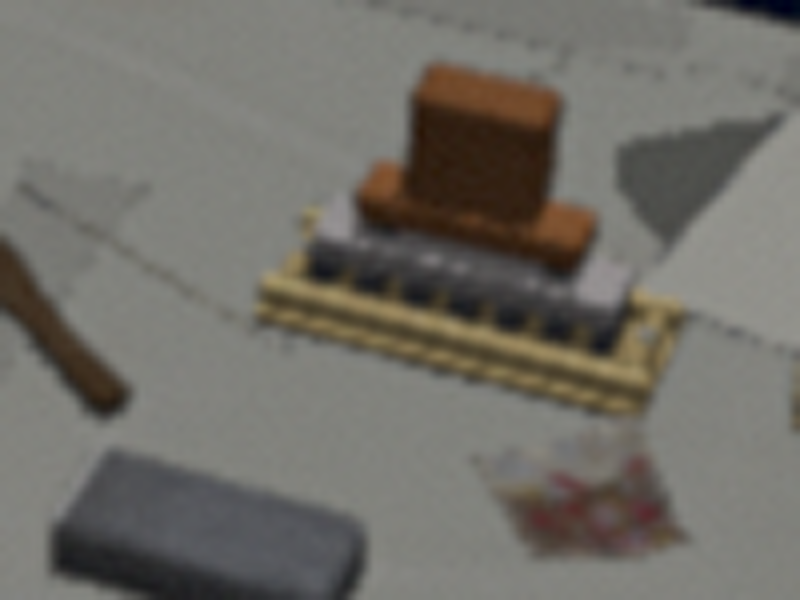

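```bash
cat > h.py <<'E'
import numpy as np,cv2
def load(n): d=np.load(n);return {k:d[k] for k in d}
def ray(c,p):
    d=c["R"].T@np.linalg.solve(c["intrinsics"],[p[0],p[1],1.]);return -c["R"].T@c["t"],d
def plane(c,p,z):
    o,d=ray(c,p);return o+d*(z-o[2])/d[2]
def tri(c1,p1,c2,p2):
    o1,d1=ray(c1,p1);o2,d2=ray(c2,p2)
    A=np.stack([d1,-d2],1);s=np.linalg.lstsq(A,o2-o1,rcond=None)[0]
    a=o1+d1*s[0];b=o2+d2*s[1];return (a+b)/2,np.linalg.norm(a-b)
E
python3 - <<'E'
from h import *
T=load("pics/top0.npz");S=load("pics/scene0.npz")
np.set_printoptions(precision=4,suppress=True)
def go(name,tz,sz,of,os,ft,fs,z=None):
    tp=np.array(tz)/ft+of-.5+.5/ft*0; sp=np.array(sz)/fs+os-.5
    P=[]
    for a,b in zip(tp,sp):
        X,e=tri(T,a,S,b);P.append(X);print(name,X,round(e,4),plane(T,a,z) if z else '',plane(S,b,z) if z else '')
    P=np.array(P);print(' mean',P.mean(0));return P
P=go("tray",[(603,60),(675,405),(115,530),(50,172)],[(203,45),(517,92),(413,512),(38,450)],(180,180),(210,215),7,5.7,.044)
# rake grip top corners: top image: left=+y, up=+x ; scene: right=-x, up = -y
# order: (+x,+y),(+x,-y),(-x,-y),(-x,+y)
G=go("grip",[(305,188),(372,185),(380,330),(312,338)],[(413,93),(428,65),(560,90),(548,118)],(320,200),(270,150),8,8,.105)
# rest rim outer corners
R=go("rest",[(203,97),(360,97),(383,500),(222,505)],[(262,283),(305,212),(684,300),(640,385)],(320,200),(270,150),8,8,.016)
for Q,nm in((P,"tray"),(G,"grip"),(R,"rest")):
    v=(Q[0]+Q[1]-Q[2]-Q[3]);print(nm,"vec01-23",v, np.linalg.norm(v)/2,np.degrees(np.arctan2(v[1],v[0])));w=Q[0]+Q[3]-Q[1]-Q[2];print("  vec03-12",np.linalg.norm(w)/2,np.degrees(np.arctan2(w[1],w[0])))
E
```

```text
tray [ 0.6571 -0.0709  0.0394] 0.003 [ 0.6574 -0.0705  0.044 ] [ 0.653  -0.0669  0.044 ]
tray [ 0.5183 -0.1018  0.0407] 0.0015 [ 0.5186 -0.1016  0.044 ] [ 0.5163 -0.0988  0.044 ]
tray [0.4659 0.1148 0.0423] 0.0005 [0.466  0.1146 0.044 ] [0.4651 0.1158 0.044 ]
tray [0.6065 0.148  0.0395] 0.0036 [0.6073 0.1477 0.044 ] [0.6024 0.1503 0.044 ]
 mean [0.562  0.0225 0.0405]
grip [ 0.5508 -0.3157  0.1038] 0.0031 [ 0.5521 -0.3151  0.105 ] [ 0.5487 -0.3141  0.105 ]
grip [ 0.5533 -0.3385  0.1003] 0.0021 [ 0.5535 -0.3372  0.105 ] [ 0.55  -0.332  0.105]
grip [ 0.5051 -0.3391  0.1036] 0.0014 [ 0.5056 -0.3387  0.105 ] [ 0.5038 -0.3372  0.105 ]
grip [ 0.5016 -0.3159  0.1078] 0.0013 [ 0.5026 -0.3164  0.105 ] [ 0.5021 -0.3199  0.105 ]
 mean [ 0.5277 -0.3273  0.1039]
rest [ 0.5968 -0.2974  0.019 ] 0.0048 [ 0.5997 -0.2974  0.016 ] [ 0.5957 -0.3011  0.016 ]
rest [ 0.6015 -0.3552  0.0095] 0.0011 [ 0.6008 -0.3536  0.016 ] [ 0.5979 -0.3472  0.016 ]
rest [ 0.4564 -0.3588  0.0143] 0.0027 [ 0.4576 -0.3582  0.016 ] [ 0.4545 -0.3568  0.016 ]
rest [ 0.454  -0.3015  0.0184] 0.0014 [ 0.4549 -0.3018  0.016 ] [ 0.454  -0.3045  0.016 ]
 mean [ 0.5272 -0.3283  0.0153]
tray vec01-23 [ 0.103  -0.4355 -0.0017] 0.2237574829612823 -76.69453290964042
  vec03-12 0.14335835808077196 12.934239749481268
grip vec01-23 [ 0.0974  0.0008 -0.0074] 0.04882834172198616 0.4708058264008687
  vec03-12 0.023517187736808744 97.33432858125572
rest vec01-23 [ 0.2879  0.0077 -0.0042] 0.14403592790365863 1.5382891443411844
  vec03-12 0.05802476823200183 93.51931674727301
```

servo_tool(slide=[[0.525,0.486,0],[0.525,0.486,0],[0.525,0.486,0],[0.525,0.486,0],[0.525,0.486,0],[0.525,0.486,0],[0.525,0.486,0],[0.525,0.486,0],[0,0,0],[0,0,0],[0,0,0]], twist=[[0,0,-0.51],[0,0,-0.51],[0,0,-0.51],[0,0,-0.51],[0,0,-0.51],[0,0,-0.51],[0,0,-0.51],[0,0,-0.51],[0,0,0],[0,0,0],[0,0,0]], gripper=[0,0,0,0,0,0,0,0,0,0,0])

```text
time_s: 1.48
tcp_pos: [0.5268, -0.3283, 0.1924]
ee_rot: [[-1.0, -0.028, -0.0], [-0.028, 1.0, 0.0], [0.0, 0.0, -1.0]]
wrist_force: [1.3, -0.1, -1.0]
gripper_width: 0.999
```

servo_tool(slide=[[0.02,0.02,-0.4],[0,0,-0.5],[0,0,-0.5],[0,0,-0.4],[0,0,-0.3],[0,0,0],[0,0,0]], twist=[[0,0,0],[0,0,0],[0,0,0],[0,0,0],[0,0,0],[0,0,0],[0,0,0]], gripper=[0,0,0,0,0,0,0])

```text
time_s: 2.35
tcp_pos: [0.5291, -0.3272, 0.0675]
ee_rot: [[-1.0, -0.029, 0.001], [-0.029, 1.0, -0.001], [-0.001, -0.001, -1.0]]
wrist_force: [-0.2, 0.0, -0.5]
gripper_width: 0.998
```

```bash
cat > snap.py <<'E'
import sys
from station import r
from h import *
tag=sys.argv[1]
s=r.sense();print(round(s["time_s"],2),np.round(s["tcp_pos"],4),np.round(s["wrist_force"],2),np.round(s["moment"],3),round(float(s["gripper_width"]),3))
out=[]
for n,(x,y,w,h) in zip(("scene","top"),[tuple(map(int,a.split(','))) for a in sys.argv[2:4]]):
    c=r.capture(n);cv2.imwrite(f"pics/{n}_{tag}.png",c["image"]);np.savez(f"pics/{n}_{tag}.npz",**c)
    out.append(cv2.resize(c["image"][y:y+h,x:x+w],(400,int(400*h/w)),interpolation=2))
H=max(o.shape[0] for o in out)
cv2.imwrite(f"pics/c_{tag}.png",np.hstack([np.vstack([o,np.zeros((H-o.shape[0],400,3),np.uint8)]) for o in out]))
E
python3 snap.py g 270,120,100,110 310,190,100,110
```

```text
2.35 [ 0.5291 -0.3272  0.0675] [-0.2   0.   -0.52] [-0.041 -0.012 -0.027] 0.998
```

View pics/c_g.png

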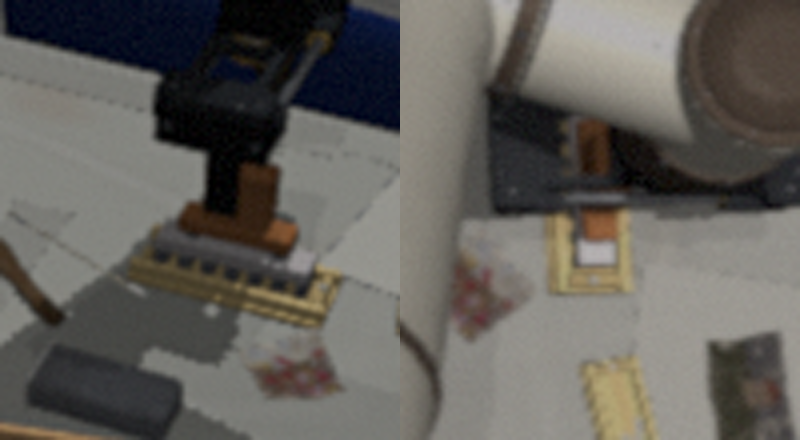

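The fingers straddle the grip (scene crop about (250,190)) and touch nothing, so I'll close them.

servo_tool(slide=[[0,0,-0.03],[0,0,0],[0,0,0],[0,0,0],[0,0,0],[0,0,0]], twist=[[0,0,0],[0,0,0],[0,0,0],[0,0,0],[0,0,0],[0,0,0]], gripper=[1,1,1,1,1,1])

```text
time_s: 3.2
tcp_pos: [0.5289, -0.3264, 0.0647]
ee_rot: [[-1.0, -0.03, -0.0], [-0.03, 1.0, 0.0], [0.0, 0.0, -1.0]]
wrist_force: [0.1, -0.5, -0.8]
gripper_width: 0.405
```

servo_tool(slide=[[0,0,0],[0,0,0],[0,0,0],[0,0,0]], twist=[[0,0,0],[0,0,0],[0,0,0],[0,0,0]], gripper=[1,1,1,1])

```text
time_s: 3.7
tcp_pos: [0.5289, -0.3264, 0.0648]
ee_rot: [[-1.0, -0.029, 0.0], [-0.029, 1.0, -0.0], [-0.0, -0.0, -1.0]]
wrist_force: [-0.1, -0.1, -0.2]
gripper_width: 0.274
```

```bash
python3 snap.py g2 270,120,100,110 310,190,100,110
```

```text
3.7 [ 0.5289 -0.3264  0.0648] [-0.11 -0.14 -0.17] [-0.028 -0.06  -0.024] 0.274
```

View pics/c_g2.png

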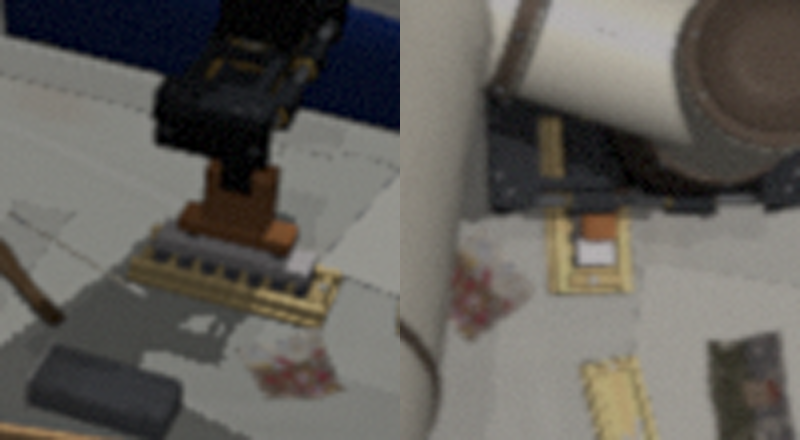

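servo_tool(slide=[[0,0,0.2],[0,0,0.4],[0,0,0.4],[0,0,0.4],[0.1,0.4,0],[0.13,0.67,0],[0.13,0.67,0],[0.13,0.67,0],[0.13,0.67,0],[0.13,0.67,0],[0.1,0.4,0],[0.05,0.26,0]], twist=[[0,0,0],[0,0,0],[0,0,0],[0,0,0],[0,0,0.24],[0,0,0.24],[0,0,0.24],[0,0,0.24],[0,0,0.24],[0,0,0.24],[0,0,0.24],[0,0,0.22]], gripper=[1,1,1,1,1,1,1,1,1,1,1,1])

```text
time_s: 5.3
tcp_pos: [0.583, -0.0605, 0.1491]
ee_rot: [[-0.974, -0.229, 0.0], [-0.229, 0.974, 0.0], [-0.0, 0.0, -1.0]]
wrist_force: [0.0, 0.5, -1.1]
gripper_width: 0.277
```

servo_tool(slide=[[0,0,0],[0,0,0],[0,0,0]], twist=[[0,0,0],[0,0,0],[0,0,0]], gripper=[1,1,1])

```text
time_s: 5.68
tcp_pos: [0.5826, -0.0627, 0.1487]
ee_rot: [[-0.974, -0.225, -0.0], [-0.225, 0.974, -0.0], [0.0, 0.0, -1.0]]
wrist_force: [-0.2, 0.3, -1.7]
gripper_width: 0.273
```

```bash
python3 snap.py h 200,170,130,150 170,160,130,130
```

```text
5.67 [ 0.5826 -0.0627  0.1487] [-0.2   0.34 -1.72] [ 0.008 -0.     0.012] 0.273
```

View pics/c_h.png

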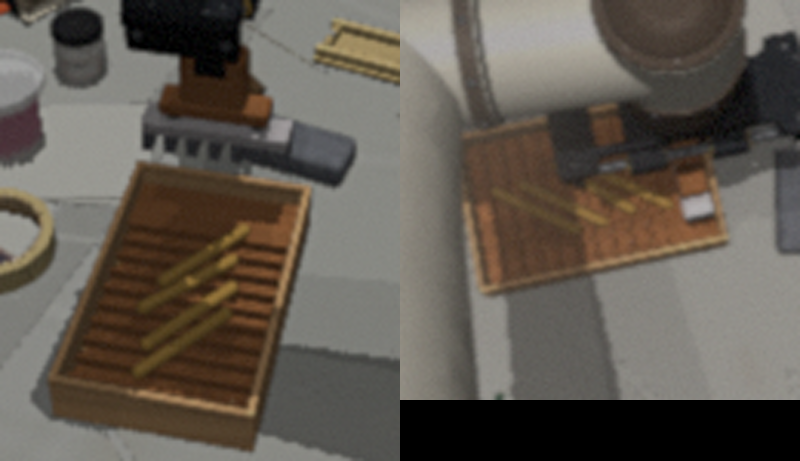

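The rake is held and its head is parallel to the tray's ledge wall. I'll lower it near rim level and look again.

servo_tool(slide=[[0,0,-0.25],[0,0,-0.25],[0,0,-0.2],[0,0,0],[0,0,0]], twist=[[0,0,0],[0,0,0],[0,0,0],[0,0,0],[0,0,0]], gripper=[1,1,1,1,1])

```text
time_s: 6.4
tcp_pos: [0.5833, -0.0618, 0.1069]
ee_rot: [[-0.974, -0.227, 0.001], [-0.227, 0.974, -0.0], [-0.0, -0.0, -1.0]]
wrist_force: [1.0, -0.3, -1.5]
gripper_width: 0.275
```

```bash
python3 snap.py h2 210,180,110,120 210,170,80,80
```

```text
6.4 [ 0.5833 -0.0618  0.1069] [ 1.04 -0.33 -1.48] [ 0.018 -0.04   0.006] 0.275
```

View pics/c_h2.png

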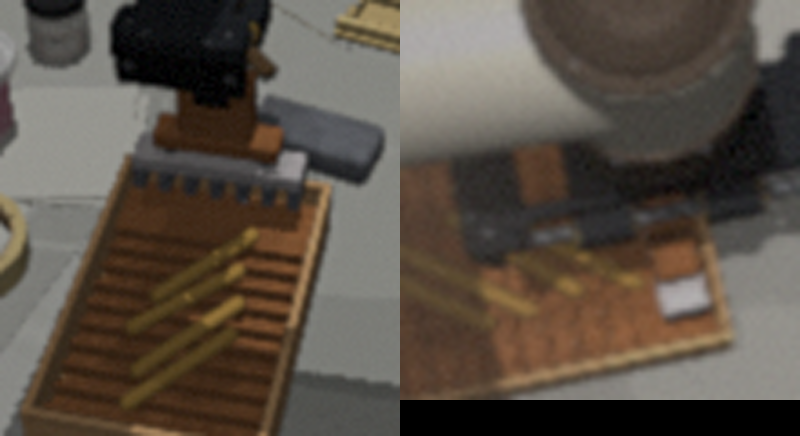

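```bash
python3 - <<'E'
from h import *
T=load("pics/top_h2.npz");np.set_printoptions(precision=4,suppress=True)
img=T["image"][200:250,240:300];cv2.imwrite("pics/z.png",cv2.resize(img,None,fx=12,fy=12,interpolation=2))
E
```

```text
(no output)
```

View pics/z.png

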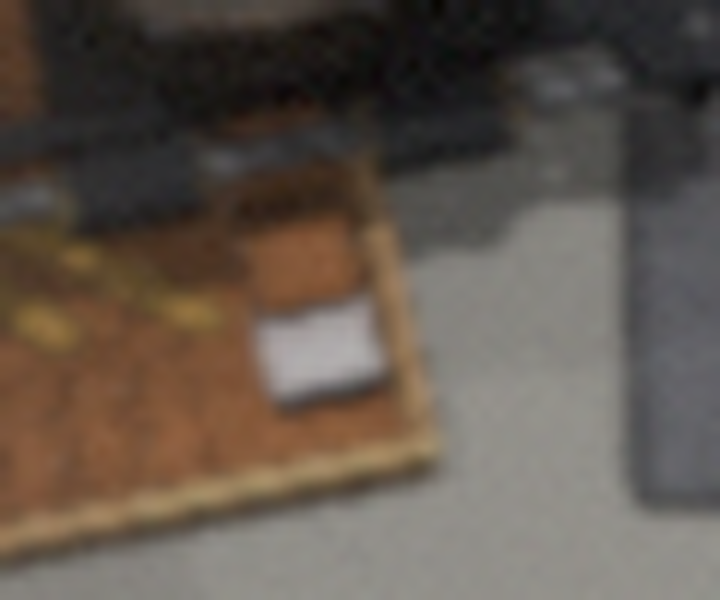

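```bash
python3 - <<'E'
from h import *
from station import r
T=load("pics/top_h2.npz");np.set_printoptions(precision=4,suppress=True)
f=lambda p,z:plane(T,np.array(p)/12+[240,200]-.46,z)
a=np.radians(13.0);c=np.array([.562,.0225]);M=np.array([[np.cos(a),np.sin(a)],[-np.sin(a),np.cos(a)]])
for nm,p,z in[("outer",(437,455),.044),("outer",(395,250),.044),("inner",(372,240),.044),("inner",(408,430),.044)]+[("blk",q,.079) for q in((255,325),(370,300),(385,385),(280,403))]:
    X=f(p,z);print(nm,X,M@(X[:2]-c)*1000)
X=np.array(r.sense()["tcp_pos"]);print("tcp",M@(X[:2]-c)*1000)
E
```

```text
outer [ 0.5183 -0.1017  0.044 ] [ -70.5075 -111.212 ]
outer [ 0.5657 -0.0913  0.044 ] [ -21.9607 -111.6868]
inner [ 0.568  -0.0859  0.044 ] [ -18.5727 -106.9846]
inner [ 0.524 -0.095  0.044] [ -63.4912 -105.9226]
blk [ 0.5421 -0.0604  0.079 ] [-38.07   -76.2597]
blk [ 0.5482 -0.0859  0.079 ] [ -37.8608 -102.4852]
blk [ 0.5291 -0.0896  0.079 ] [ -57.2898 -101.7936]
blk [ 0.5246 -0.0663  0.079 ] [-56.3964 -78.1433]
tcp [  1.9127 -86.9062]
```

servo_tool(slide=[[-0.011,0.049,0],[0,0,-0.08],[0,0,-0.06],[0,0,-0.03],[0,0,0],[0,0,0]], twist=[[0,0,0],[0,0,0],[0,0,0],[0,0,0],[0,0,0],[0,0,0]], gripper=[1,1,1,1,1,1])

```text
time_s: 7.25
tcp_pos: [0.5824, -0.0589, 0.0966]
ee_rot: [[-0.974, -0.226, 0.0], [-0.226, 0.974, -0.0], [-0.0, -0.0, -1.0]]
wrist_force: [-0.5, -0.1, -1.6]
gripper_width: 0.275
```

servo_tool(slide=[[0,0,-0.02],[0,0,-0.02],[0,0,0],[0,0,0]], twist=[[0,0,0],[0,0,0],[0,0,0],[0,0,0]], gripper=[1,1,1,1])

```text
time_s: 7.75
tcp_pos: [0.5823, -0.0589, 0.0942]
ee_rot: [[-0.974, -0.227, 0.0], [-0.227, 0.974, -0.0], [-0.0, -0.0, -1.0]]
wrist_force: [0.1, 0.3, -2.0]
gripper_width: 0.267
```

servo_tool(slide=[[0,0,-0.02],[0,0,-0.02],[0,0,0],[0,0,0]], twist=[[0,0,0],[0,0,0],[0,0,0],[0,0,0]], gripper=[1,1,1,1])

```text
time_s: 8.25
tcp_pos: [0.5823, -0.0589, 0.0918]
ee_rot: [[-0.974, -0.227, 0.0], [-0.227, 0.974, -0.0], [-0.0, -0.0, -1.0]]
wrist_force: [-0.6, -0.3, -1.4]
gripper_width: 0.272
```

servo_tool(slide=[[0,0,-0.02],[0,0,-0.02],[0,0,0],[0,0,0]], twist=[[0,0,0],[0,0,0],[0,0,0],[0,0,0]], gripper=[1,1,1,1])

```text
time_s: 8.75
tcp_pos: [0.5823, -0.0589, 0.0893]
ee_rot: [[-0.974, -0.227, 0.0], [-0.227, 0.974, -0.0], [0.0, -0.0, -1.0]]
wrist_force: [0.0, 0.2, -2.1]
gripper_width: 0.271
```

servo_tool(slide=[[0,0,-0.02],[0,0,-0.02],[0,0,0],[0,0,0]], twist=[[0,0,0],[0,0,0],[0,0,0],[0,0,0]], gripper=[1,1,1,1])

```text
time_s: 9.25
tcp_pos: [0.5822, -0.0589, 0.0869]
ee_rot: [[-0.974, -0.227, -0.0], [-0.227, 0.974, -0.0], [0.0, -0.0, -1.0]]
wrist_force: [-0.0, 0.1, -1.9]
gripper_width: 0.273
```

servo_tool(slide=[[0,0,-0.02],[0,0,-0.01],[0,0,0],[0,0,0]], twist=[[0,0,0],[0,0,0],[0,0,0],[0,0,0]], gripper=[1,1,1,1])

```text
time_s: 9.75
tcp_pos: [0.5823, -0.0589, 0.0851]
ee_rot: [[-0.974, -0.227, 0.0], [-0.227, 0.974, -0.0], [-0.0, -0.0, -1.0]]
wrist_force: [0.4, 0.2, -1.8]
gripper_width: 0.27
```

servo_tool(slide=[[0,0,-0.02],[0,0,-0.01],[0,0,0],[0,0,0]], twist=[[0,0,0],[0,0,0],[0,0,0],[0,0,0]], gripper=[1,1,1,1])

```text
time_s: 10.25
tcp_pos: [0.5824, -0.0589, 0.0836]
ee_rot: [[-0.974, -0.227, 0.001], [-0.227, 0.974, -0.0], [-0.001, -0.0, -1.0]]
wrist_force: [-0.2, -0.0, 0.3]
gripper_width: 0.271
```

servo_tool(slide=[[0,0,-0.02],[0,0,-0.01],[0,0,0],[0,0,0]], twist=[[0,0,0],[0,0,0],[0,0,0],[0,0,0]], gripper=[1,1,1,1])

```text
time_s: 10.75
tcp_pos: [0.5825, -0.0589, 0.082]
ee_rot: [[-0.974, -0.227, 0.001], [-0.227, 0.974, -0.0], [-0.001, -0.0, -1.0]]
wrist_force: [-0.7, 0.6, 5.7]
gripper_width: 0.272
```

servo_tool(slide=[[0,0,0.012],[-0.009,0.041,0],[-0.009,0.041,0],[-0.01,0.041,0],[-0.009,0.041,0],[-0.009,0.041,0],[-0.01,0.041,0],[-0.009,0.041,0],[-0.009,0.041,0]], twist=[[0,0,0],[0,0,0],[0,0,0],[0,0,0],[0,0,0],[0,0,0],[0,0,0],[0,0,0],[0,0,0]], gripper=[1,1,1,1,1,1,1,1,1])

```text
time_s: 11.88
tcp_pos: [0.5777, -0.039, 0.0823]
ee_rot: [[-0.974, -0.227, -0.0], [-0.227, 0.974, -0.0], [0.0, -0.0, -1.0]]
wrist_force: [0.9, -2.9, 4.6]
gripper_width: 0.272
```

```bash
python3 snap.py k1 200,180,120,140 170,160,130,130
```

```text
11.88 [ 0.5777 -0.039   0.0823] [ 0.89 -2.85  4.61] [-1.431 -0.316  0.019] 0.272
```

View pics/c_k1.png

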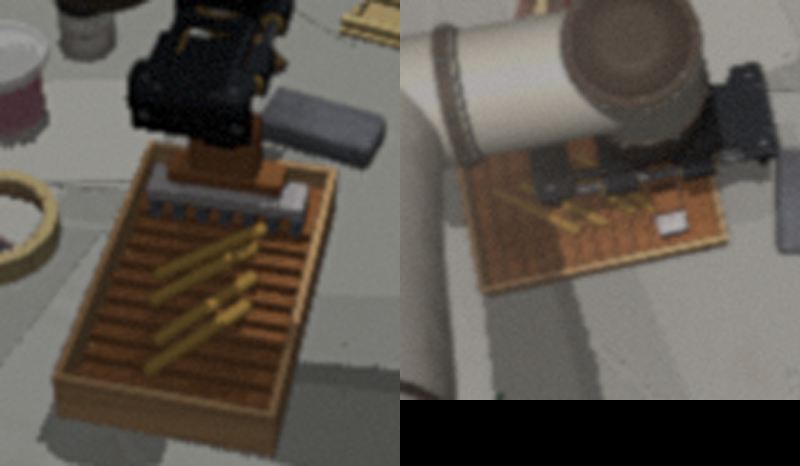

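The teeth are on the board and the first rod (scene crop (260,230)) is starting to turn. I'll carry on.

servo_tool(slide=[[-0.009,0.041,0.006],[-0.009,0.041,0],[-0.01,0.041,0],[-0.009,0.041,0],[-0.009,0.041,0],[-0.01,0.041,0],[-0.009,0.041,0],[-0.009,0.041,0]], twist=[[0,0,0],[0,0,0],[0,0,0],[0,0,0],[0,0,0],[0,0,0],[0,0,0],[0,0,0]], gripper=[1,1,1,1,1,1,1,1])

```text
time_s: 12.98
tcp_pos: [0.5732, -0.0193, 0.0826]
ee_rot: [[-0.974, -0.227, -0.0], [-0.227, 0.974, 0.0], [0.0, 0.0, -1.0]]
wrist_force: [0.8, -3.0, 2.5]
gripper_width: 0.27
```

```bash
python3 snap.py k2 200,180,120,140 170,160,130,130
```

```text
12.97 [ 0.5732 -0.0193  0.0826] [ 0.81 -2.99  2.53] [-1.25  -0.288 -0.022] 0.27
```

View pics/c_k2.png

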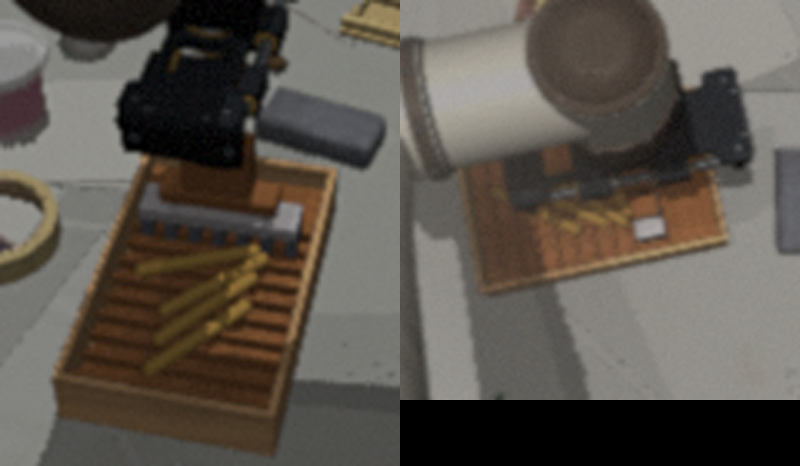

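The first rod is aligning and the second is in contact. Force is about 4 N down and 3 N drag.

servo_tool(slide=[[-0.009,0.041,0],[-0.009,0.041,0],[-0.01,0.041,0],[-0.009,0.041,0],[-0.009,0.041,0],[-0.01,0.041,0],[-0.009,0.041,0],[-0.009,0.041,0]], twist=[[0,0,0],[0,0,0],[0,0,0],[0,0,0],[0,0,0],[0,0,0],[0,0,0],[0,0,0]], gripper=[1,1,1,1,1,1,1,1])

```text
time_s: 14.08
tcp_pos: [0.5688, 0.0004, 0.0826]
ee_rot: [[-0.974, -0.227, -0.0], [-0.227, 0.974, 0.0], [0.0, 0.0, -1.0]]
wrist_force: [-0.4, -2.3, 3.3]
gripper_width: 0.268
```

```bash
python3 snap.py k3 200,180,120,140 170,160,130,130
```

```text
14.07 [5.688e-01 4.000e-04 8.260e-02] [-0.37 -2.31  3.26] [-1.186 -0.224 -0.033] 0.268
```

View pics/c_k3.png

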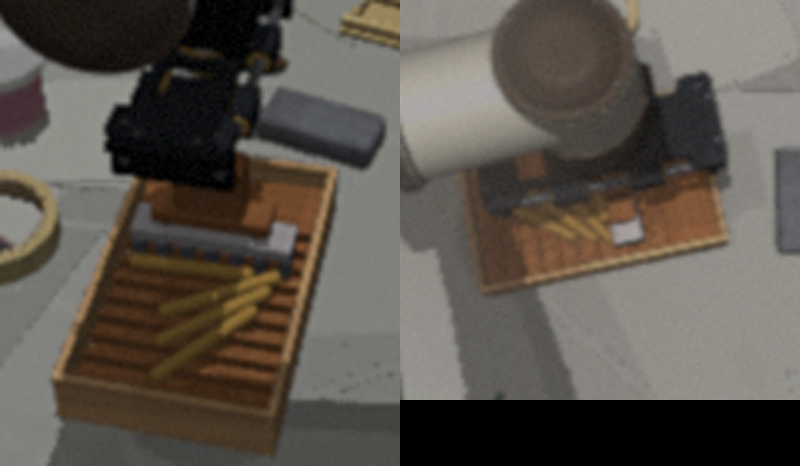

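servo_tool(slide=[[-0.009,0.041,0],[-0.009,0.041,0],[-0.01,0.041,0],[-0.009,0.041,0],[-0.009,0.041,0],[-0.01,0.041,0],[-0.009,0.041,0],[-0.009,0.041,0]], twist=[[0,0,0],[0,0,0],[0,0,0],[0,0,0],[0,0,0],[0,0,0],[0,0,0],[0,0,0]], gripper=[1,1,1,1,1,1,1,1])

```text
time_s: 15.18
tcp_pos: [0.5643, 0.0198, 0.0826]
ee_rot: [[-0.974, -0.226, -0.0], [-0.226, 0.974, -0.0], [0.0, -0.0, -1.0]]
wrist_force: [1.8, -5.6, 3.4]
gripper_width: 0.273
```

```bash
python3 snap.py k4 200,180,120,140 170,160,130,130
```

```text
15.18 [0.5643 0.0198 0.0826] [ 1.79 -5.59  3.41] [-1.972 -0.391 -0.091] 0.273
```

View pics/c_k4.png

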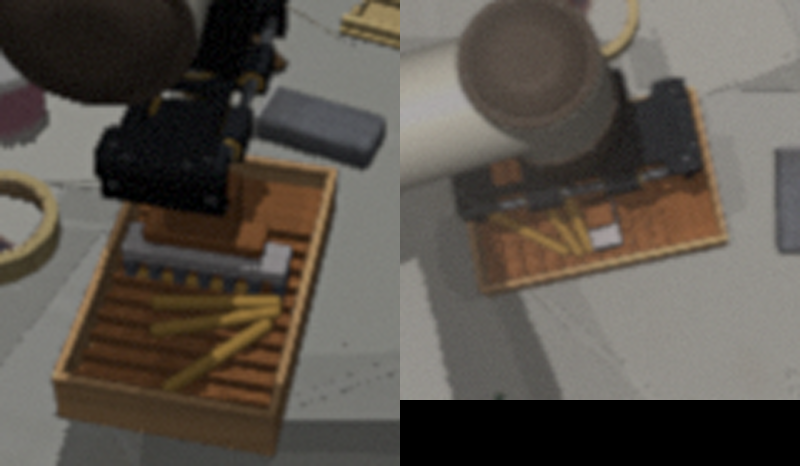

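servo_tool(slide=[[-0.009,0.041,0],[-0.009,0.041,0],[-0.01,0.041,0],[-0.009,0.041,0],[-0.009,0.041,0]], twist=[[0,0,0],[0,0,0],[0,0,0],[0,0,0],[0,0,0]], gripper=[1,1,1,1,1])

```text
time_s: 15.9
tcp_pos: [0.5616, 0.0324, 0.0826]
ee_rot: [[-0.974, -0.227, -0.0], [-0.227, 0.974, 0.0], [0.0, 0.0, -1.0]]
wrist_force: [1.4, -2.5, 3.1]
gripper_width: 0.277
```

```bash
python3 snap.py k5 200,180,120,140 170,160,130,130
```

```text
15.9 [0.5616 0.0324 0.0826] [ 1.35 -2.49  3.07] [-1.16  -0.289  0.026] 0.277
```

View pics/c_k5.png

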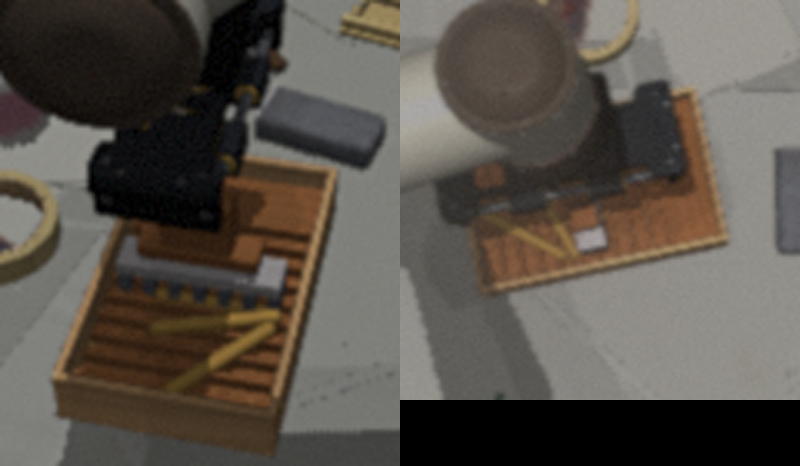

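servo_tool(slide=[[-0.009,0.041,0],[-0.009,0.041,0],[-0.01,0.041,0],[-0.009,0.041,0],[-0.009,0.041,0],[-0.01,0.041,0],[-0.009,0.041,0]], twist=[[0,0,0],[0,0,0],[0,0,0],[0,0,0],[0,0,0],[0,0,0],[0,0,0]], gripper=[1,1,1,1,1,1,1])

```text
time_s: 16.88
tcp_pos: [0.5577, 0.0496, 0.0826]
ee_rot: [[-0.974, -0.227, -0.0], [-0.227, 0.974, 0.0], [0.0, 0.0, -1.0]]
wrist_force: [1.3, -2.7, 2.5]
gripper_width: 0.271
```

```bash
python3 snap.py k6 200,180,120,140 170,160,130,130
```

```text
16.88 [0.5577 0.0496 0.0826] [ 1.26 -2.66  2.53] [-1.143 -0.258  0.007] 0.271
```

View pics/c_k6.png

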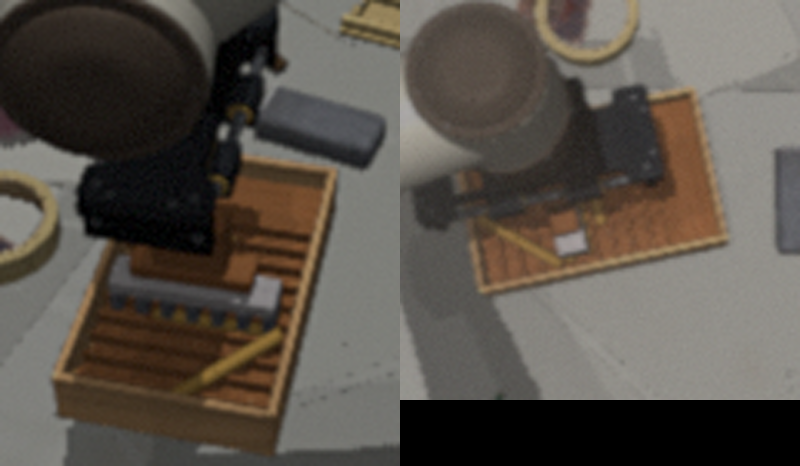

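servo_tool(slide=[[-0.009,0.041,0],[-0.009,0.041,0],[-0.01,0.041,0],[-0.009,0.041,0],[-0.009,0.041,0],[-0.01,0.041,0],[-0.009,0.041,0]], twist=[[0,0,0],[0,0,0],[0,0,0],[0,0,0],[0,0,0],[0,0,0],[0,0,0]], gripper=[1,1,1,1,1,1,1])

```text
time_s: 17.85
tcp_pos: [0.5538, 0.0668, 0.0826]
ee_rot: [[-0.974, -0.227, -0.0], [-0.227, 0.974, -0.0], [0.0, 0.0, -1.0]]
wrist_force: [0.3, -3.3, 2.6]
gripper_width: 0.272
```

```bash
python3 snap.py k7 200,180,120,140 170,160,130,130
```

```text
17.85 [0.5538 0.0668 0.0826] [ 0.33 -3.3   2.64] [-1.245 -0.297  0.035] 0.272
```

View pics/c_k7.png

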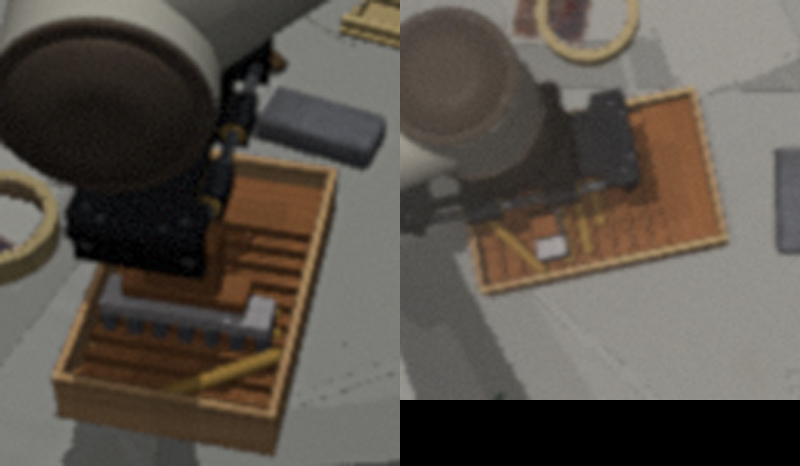

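servo_tool(slide=[[-0.009,0.041,0],[-0.009,0.041,0],[-0.01,0.041,0],[-0.009,0.041,0],[-0.009,0.041,0]], twist=[[0,0,0],[0,0,0],[0,0,0],[0,0,0],[0,0,0]], gripper=[1,1,1,1,1])

```text
time_s: 18.58
tcp_pos: [0.5511, 0.0791, 0.0826]
ee_rot: [[-0.974, -0.227, -0.0], [-0.227, 0.974, 0.0], [-0.0, 0.0, -1.0]]
wrist_force: [0.6, -3.3, 3.5]
gripper_width: 0.271
```

```bash
python3 snap.py k8 200,180,120,140 170,160,130,130
```

```text
18.57 [0.5511 0.0791 0.0826] [ 0.58 -3.34  3.49] [-1.185 -0.277  0.042] 0.271
```

View pics/c_k8.png

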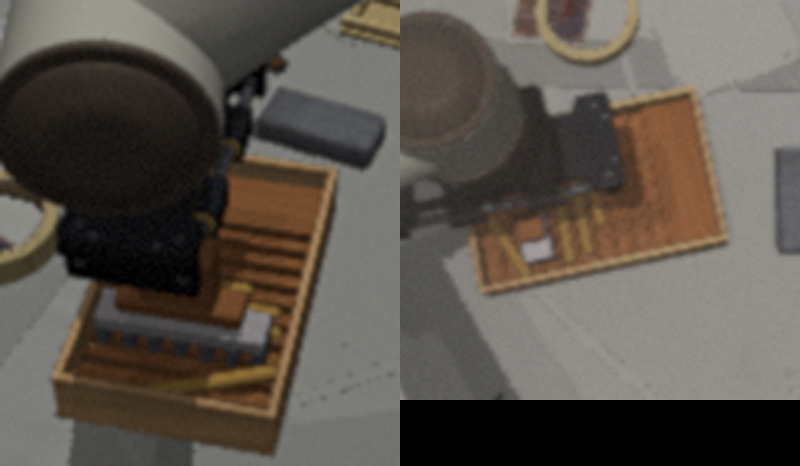

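servo_tool(slide=[[-0.009,0.041,0],[-0.009,0.041,0],[-0.01,0.041,0],[-0.009,0.041,0],[-0.009,0.041,0]], twist=[[0,0,0],[0,0,0],[0,0,0],[0,0,0],[0,0,0]], gripper=[1,1,1,1,1])

```text
time_s: 19.3
tcp_pos: [0.5483, 0.0914, 0.0826]
ee_rot: [[-0.974, -0.226, -0.0], [-0.226, 0.974, 0.0], [-0.0, 0.0, -1.0]]
wrist_force: [0.7, -3.9, 2.7]
gripper_width: 0.278
```

```bash
python3 snap.py k9 200,180,120,140 170,160,130,130
```

```text
19.3 [0.5483 0.0914 0.0826] [ 0.73 -3.87  2.74] [-1.217 -0.27   0.017] 0.278
```

View pics/c_k9.png

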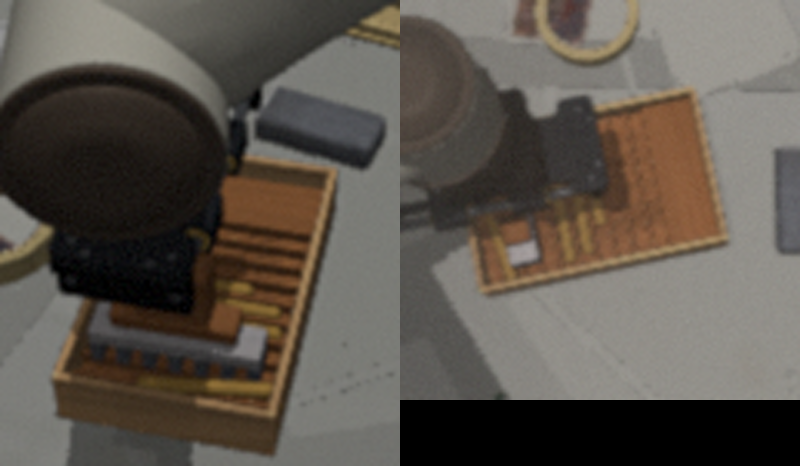

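servo_tool(slide=[[-0.007,0.032,0],[-0.008,0.032,0],[-0.007,0.032,0],[-0.008,0.032,0],[-0.007,0.032,0],[-0.008,0.032,0]], twist=[[0,0,0],[0,0,0],[0,0,0],[0,0,0],[0,0,0],[0,0,0]], gripper=[1,1,1,1,1,1])

```text
time_s: 20.15
tcp_pos: [0.5455, 0.1026, 0.0826]
ee_rot: [[-0.974, -0.227, -0.0], [-0.227, 0.974, -0.001], [0.001, -0.0, -1.0]]
wrist_force: [0.2, -3.9, 3.0]
gripper_width: 0.272
```

```bash
python3 snap.py k10 200,200,100,120 170,180,90,90
```

```text
20.15 [0.5455 0.1026 0.0826] [ 0.18 -3.92  3.  ] [-1.84  -0.387 -0.012] 0.272
```

View pics/c_k10.png

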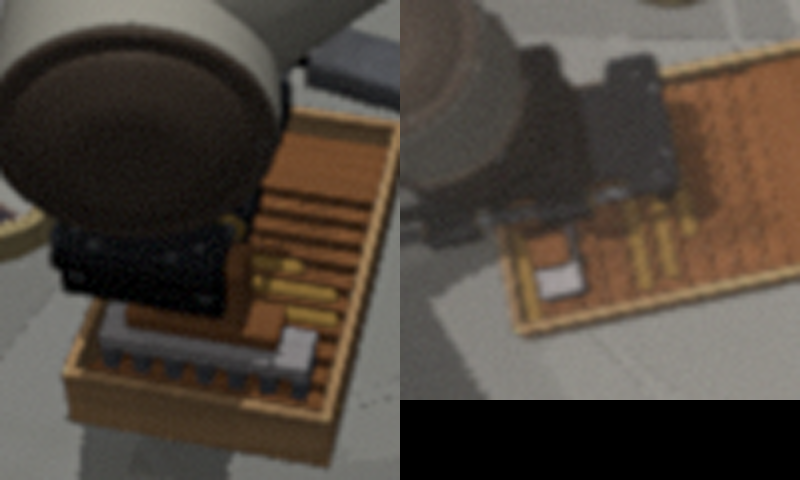

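servo_tool(slide=[[-0.004,0.02,0],[-0.005,0.02,0],[-0.004,0.02,0],[-0.005,0.02,0],[0,0,0]], twist=[[0,0,0],[0,0,0],[0,0,0],[0,0,0],[0,0,0]], gripper=[1,1,1,1,1])

```text
time_s: 20.88
tcp_pos: [0.5446, 0.1078, 0.0827]
ee_rot: [[-0.974, -0.227, 0.0], [-0.227, 0.974, 0.0], [-0.0, 0.0, -1.0]]
wrist_force: [0.8, -2.6, 2.5]
gripper_width: 0.268
```

```bash
python3 snap.py k11 200,200,100,120 170,180,90,90
```

```text
20.88 [0.5446 0.1078 0.0827] [ 0.84 -2.57  2.46] [-0.876 -0.22   0.002] 0.268
```

View pics/c_k11.png

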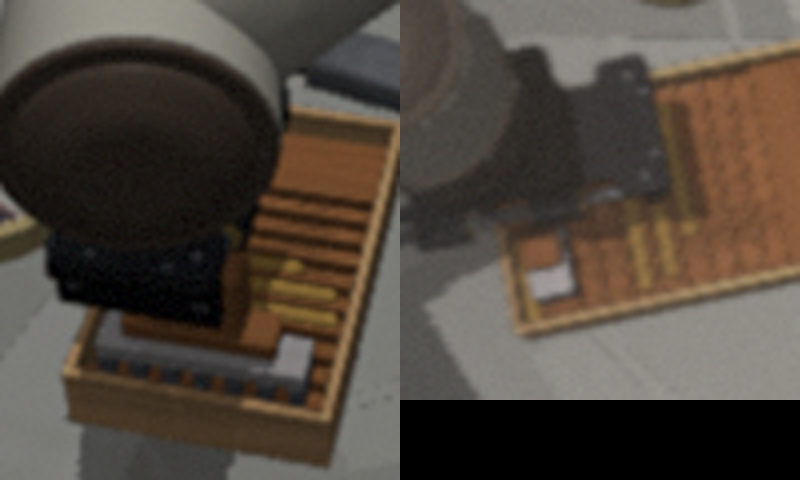

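servo_tool(slide=[[-0.004,0.016,0],[-0.004,0.016,0],[-0.004,0.016,0],[-0.004,0.016,0],[0,0,0]], twist=[[0,0,0],[0,0,0],[0,0,0],[0,0,0],[0,0,0]], gripper=[1,1,1,1,1])

```text
time_s: 21.6
tcp_pos: [0.5436, 0.1115, 0.0826]
ee_rot: [[-0.974, -0.227, -0.0], [-0.227, 0.974, 0.0], [0.0, 0.0, -1.0]]
wrist_force: [1.1, -2.5, 2.5]
gripper_width: 0.268
```

servo_tool(slide=[[-0.003,0.013,0],[-0.003,0.013,0],[0,0,0]], twist=[[0,0,0],[0,0,0],[0,0,0]], gripper=[1,1,1])

```text
time_s: 21.98
tcp_pos: [0.5432, 0.113, 0.0826]
ee_rot: [[-0.974, -0.227, -0.0], [-0.227, 0.974, 0.0], [0.0, 0.0, -1.0]]
wrist_force: [0.5, -3.5, 2.4]
gripper_width: 0.272
```

```bash
python3 snap.py k12 200,200,100,120 170,180,90,90
```

```text
21.98 [0.5432 0.113  0.0826] [ 0.52 -3.49  2.39] [-0.978 -0.248 -0.024] 0.272
```

View pics/c_k12.png

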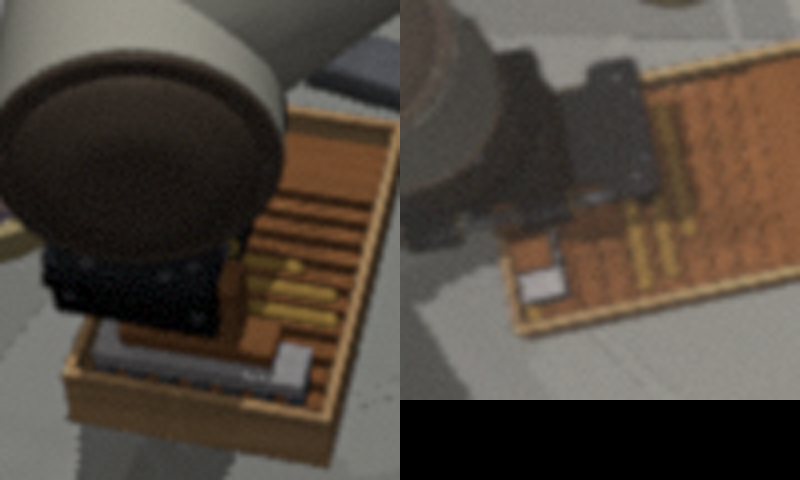

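servo_tool(slide=[[-0.003,0.013,0],[-0.003,0.013,0],[0,0,0]], twist=[[0,0,0],[0,0,0],[0,0,0]], gripper=[1,1,1])

```text
time_s: 22.45
tcp_pos: [0.5429, 0.1145, 0.0826]
ee_rot: [[-0.974, -0.227, -0.0], [-0.227, 0.974, 0.0], [0.0, 0.0, -1.0]]
wrist_force: [0.1, -2.0, 2.8]
gripper_width: 0.271
```

servo_tool(slide=[[-0.003,0.013,0],[-0.003,0.013,0],[0,0,0]], twist=[[0,0,0],[0,0,0],[0,0,0]], gripper=[1,1,1])

```text
time_s: 22.82
tcp_pos: [0.5425, 0.1161, 0.0826]
ee_rot: [[-0.974, -0.227, -0.0], [-0.227, 0.974, 0.0], [0.0, 0.0, -1.0]]
wrist_force: [1.1, -2.1, 2.7]
gripper_width: 0.274
```

servo_tool(slide=[[-0.003,0.013,0],[-0.003,0.013,0],[0,0,0]], twist=[[0,0,0],[0,0,0],[0,0,0]], gripper=[1,1,1])

```text
time_s: 23.2
tcp_pos: [0.5422, 0.1172, 0.0826]
ee_rot: [[-0.974, -0.226, -0.0], [-0.226, 0.974, -0.001], [0.0, -0.001, -1.0]]
wrist_force: [1.1, -3.9, 2.4]
gripper_width: 0.272
```

servo_tool(slide=[[-0.003,0.012,0],[0,0,0]], twist=[[0,0,0],[0,0,0]], gripper=[1,1])

```text
time_s: 23.45
tcp_pos: [0.5419, 0.1177, 0.0826]
ee_rot: [[-0.974, -0.226, -0.001], [-0.226, 0.974, -0.001], [0.001, -0.001, -1.0]]
wrist_force: [1.9, -5.0, 2.9]
gripper_width: 0.273
```

```bash
python3 snap.py k13 200,200,100,120 170,180,90,90
```

```text
23.45 [0.5419 0.1177 0.0826] [ 1.9  -5.02  2.94] [-2.108 -0.51  -0.16 ] 0.273
```

View pics/c_k13.png

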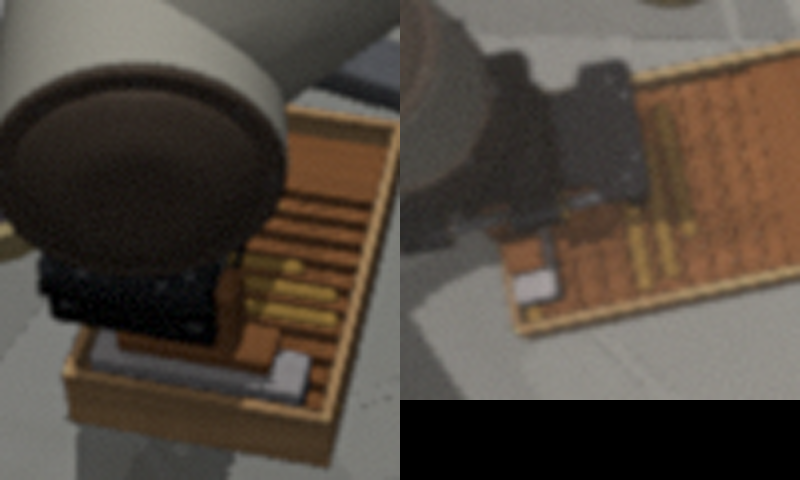

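The teeth have reached the wall: the moment rose and the rake stopped advancing. I'll ease back slightly, lift, and check the rods.

servo_tool(slide=[[0.006,-0.025,0],[0,0,0.1],[0,0,0.3],[0,0,0.5],[0,0,0.4],[0,-0.3,0],[-0.02,-0.6,0],[-0.03,-0.75,0],[-0.03,-0.8,0],[-0.03,-0.8,0],[-0.03,-0.8,0],[-0.02,-0.8,0]], twist=[[0,0,0],[0,0,0],[0,0,0],[0,0,0],[0,0,0],[0,0,-0.2],[0,0,-0.2],[0,0,-0.2],[0,0,-0.2],[0,0,-0.2],[0,0,-0.2],[0,0,-0.2]], gripper=[1,1,1,1,1,1,1,1,1,1,1,1])

```text
time_s: 25.05
tcp_pos: [0.5311, -0.1755, 0.1587]
ee_rot: [[-0.997, -0.08, -0.003], [-0.08, 0.997, 0.002], [0.003, 0.002, -1.0]]
wrist_force: [0.3, 0.2, -1.4]
gripper_width: 0.271
```

servo_tool(slide=[[-0.03,-0.8,0],[-0.03,-0.75,0],[-0.02,-0.6,0],[0,-0.3,0],[0,0,0],[0,0,0]], twist=[[0,0,-0.2],[0,0,-0.2],[0,0,-0.1],[0,0,0],[0,0,0],[0,0,0]], gripper=[1,1,1,1,1,1])

```text
time_s: 25.8
tcp_pos: [0.5277, -0.3202, 0.16]
ee_rot: [[-1.0, -0.03, -0.001], [-0.03, 1.0, 0.001], [0.001, 0.001, -1.0]]
wrist_force: [-0.3, 0.1, -1.4]
gripper_width: 0.269
```

```bash
python3 snap.py m1 205,210,110,110 180,180,110,100; python3 - <<'E'
import cv2
a=cv2.imread("pics/scene_m1.png");cv2.imwrite("pics/m1s.png",cv2.resize(a[130:230,260:380],None,fx=6,fy=6,interpolation=2))
E
```

```text
25.8 [ 0.5277 -0.3202  0.16  ] [-0.33  0.09 -1.38] [-0.006  0.011 -0.035] 0.269
```

View pics/c_m1.png

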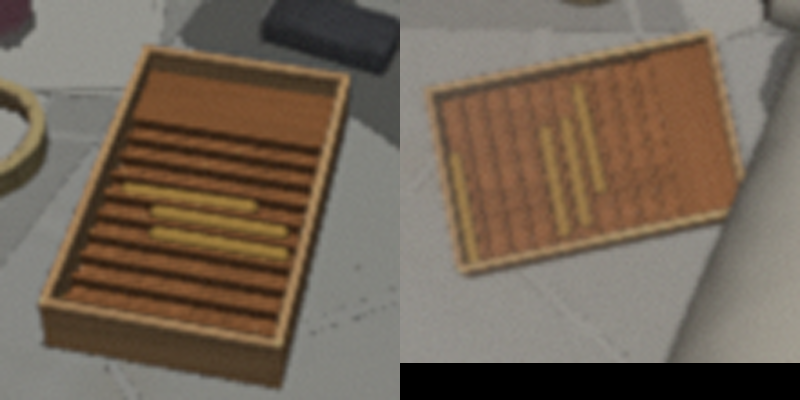

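View pics/m1s.png

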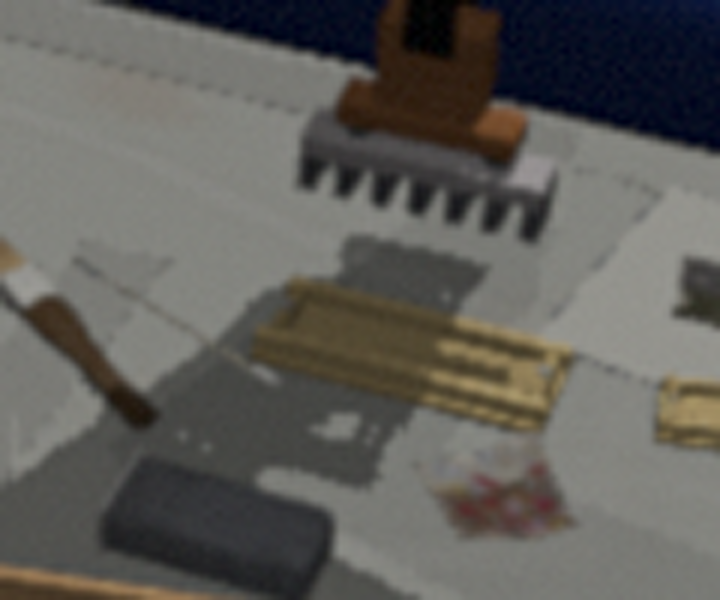

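All four rods lie parallel, one of them in the far-wall groove (top crop (463,210)). The rake hangs straight over the rest, so I'll lower it.

servo_tool(slide=[[0.02,-0.103,-0.1],[0,0,-0.3],[0,0,-0.4],[0,0,-0.3],[0,0,-0.1],[0,0,0],[0,0,0]], twist=[[0,0,0],[0,0,0],[0,0,0],[0,0,0],[0,0,0],[0,0,0],[0,0,0]], gripper=[1,1,1,1,1,1,1])

```text
time_s: 26.78
tcp_pos: [0.5299, -0.3276, 0.0896]
ee_rot: [[-1.0, -0.03, 0.002], [-0.03, 1.0, -0.001], [-0.002, -0.001, -1.0]]
wrist_force: [-0.8, 0.7, -0.9]
gripper_width: 0.27
```

```bash
python3 snap.py n1 280,140,90,90 310,190,100,110;  python3 - <<'E'
import cv2
a=cv2.imread("pics/scene_n1.png");cv2.imwrite("pics/n1s.png",cv2.resize(a[150:210,290:370],None,fx=9,fy=9,interpolation=2))
E
```

```text
26.77 [ 0.5299 -0.3276  0.0896] [-0.84  0.7  -0.94] [-0.025 -0.043  0.041] 0.27
```

View pics/n1s.png

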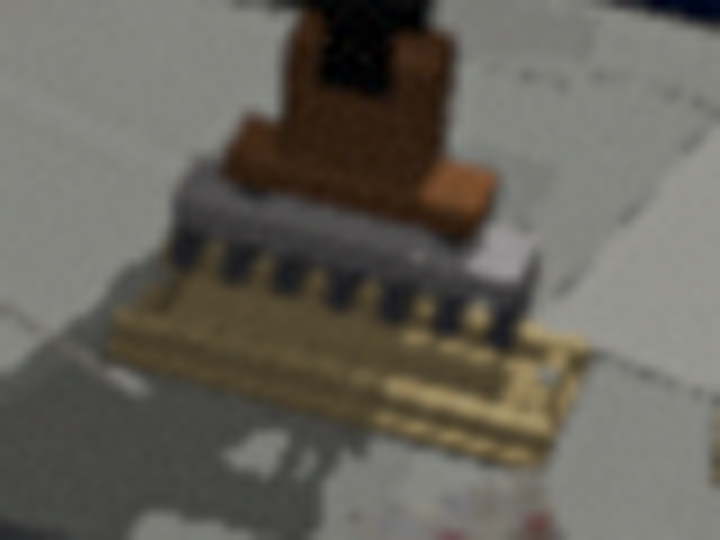

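View pics/c_n1.png

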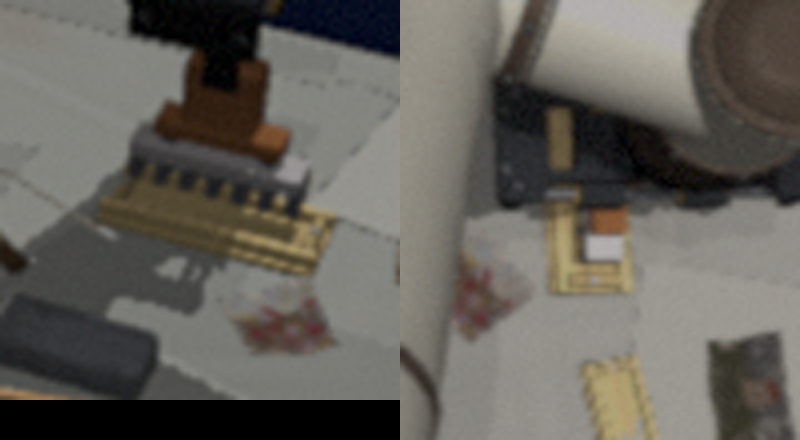

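servo_tool(slide=[[-0.017,0.02,-0.05],[0,0,-0.1],[0,0,-0.1],[0,0,-0.08],[0,0,-0.04],[0,0,0],[0,0,0]], twist=[[0,0,0],[0,0,0],[0,0,0],[0,0,0],[0,0,0],[0,0,0],[0,0,0]], gripper=[1,1,1,1,1,1,1])

```text
time_s: 27.75
tcp_pos: [0.5283, -0.3263, 0.0666]
ee_rot: [[-1.0, -0.03, 0.0], [-0.03, 1.0, -0.0], [-0.0, -0.0, -1.0]]
wrist_force: [-0.0, 0.0, -1.8]
gripper_width: 0.27
```

servo_tool(slide=[[0,0,-0.015],[0,0,-0.015],[0,0,0],[0,0,0]], twist=[[0,0,0],[0,0,0],[0,0,0],[0,0,0]], gripper=[1,1,1,1])

```text
time_s: 28.25
tcp_pos: [0.5284, -0.3263, 0.065]
ee_rot: [[-1.0, -0.03, 0.001], [-0.03, 1.0, -0.0], [-0.0, -0.0, -1.0]]
wrist_force: [-0.3, -0.4, -0.6]
gripper_width: 0.271
```

```bash
python3 snap.py n2 280,140,90,90 310,190,100,110
```

```text
28.25 [ 0.5284 -0.3263  0.065 ] [-0.35 -0.36 -0.61] [0.014 0.028 0.006] 0.271
```

View pics/c_n2.png

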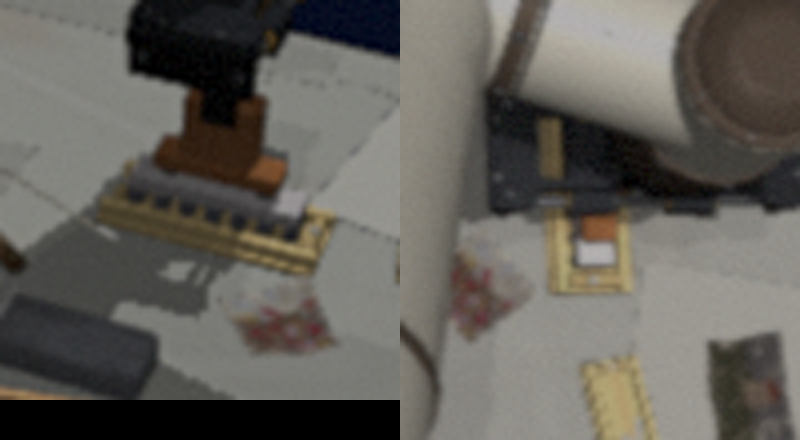

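The rake is back in the recess as at the start and touching the floor (load dropping off). I'll release it.

servo_tool(slide=[[0,0,-0.005],[0,0,0],[0,0,0],[0,0,0],[0,0,0],[0,0,0],[0,0,0],[0,0,0]], twist=[[0,0,0],[0,0,0],[0,0,0],[0,0,0],[0,0,0],[0,0,0],[0,0,0],[0,0,0]], gripper=[1,0.6,0.4,0,0,0,0,0])

```text
time_s: 29.35
tcp_pos: [0.5282, -0.3262, 0.0643]
ee_rot: [[-1.0, -0.029, -0.0], [-0.029, 1.0, -0.0], [0.0, -0.0, -1.0]]
wrist_force: [-0.5, -0.1, -0.5]
gripper_width: 0.956
```

servo_tool(slide=[[0,0,0.1],[0,0,0.3],[0,0,0.5],[0,0,0.6],[0,0,0.6],[-0.5,-0.4,0],[-0.7,-0.6,0],[-0.7,-0.6,0],[-0.7,-0.6,0],[-0.5,-0.4,0],[0,0,0],[0,0,0]], twist=[[0,0,0],[0,0,0],[0,0,0],[0,0,0],[0,0,0],[0,0,0],[0,0,0],[0,0,0],[0,0,0],[0,0,0],[0,0,0],[0,0,0]], gripper=[0,0,0,0,0,0,0,0,0,0,0,0])

```text
time_s: 30.85
tcp_pos: [0.3424, -0.4821, 0.1906]
ee_rot: [[-1.0, -0.029, 0.001], [-0.029, 1.0, -0.0], [-0.001, -0.0, -1.0]]
wrist_force: [0.4, 0.0, 0.1]
gripper_width: 1.003
```

```bash
python3 snap.py p 205,140,165,180 180,160,220,200; python3 - <<'E'
import cv2,numpy as np
a=cv2.imread("pics/top_p.png");b=cv2.imread("pics/scene_p.png")
A=cv2.resize(a[185:265,180:285],(560,427),interpolation=2);cv2.imwrite("pics/pt.png",A)
cv2.imwrite("pics/ps.png",cv2.resize(b[215:320,210:310],None,fx=5.7,fy=5.7,interpolation=2))
E
```

```text
30.85 [ 0.3424 -0.4821  0.1906] [0.37 0.03 0.07] [-0.006 -0.055  0.   ] 1.003
```

View pics/c_p.png

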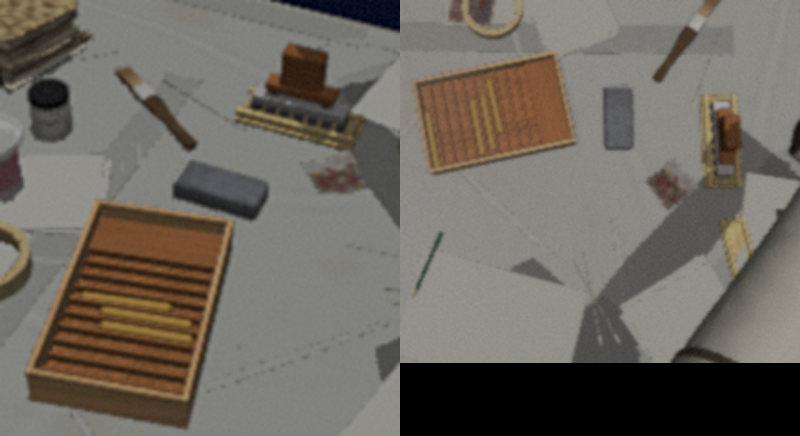

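View pics/pt.png

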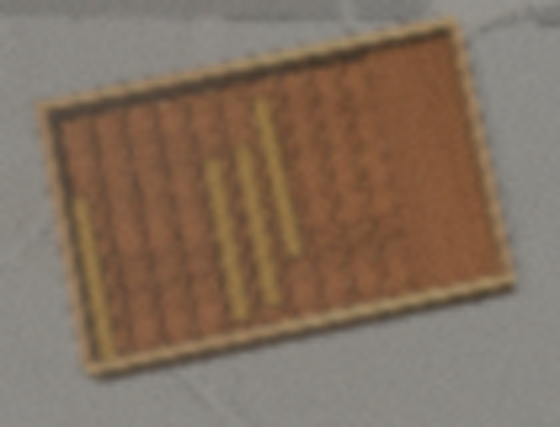

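View pics/ps.png

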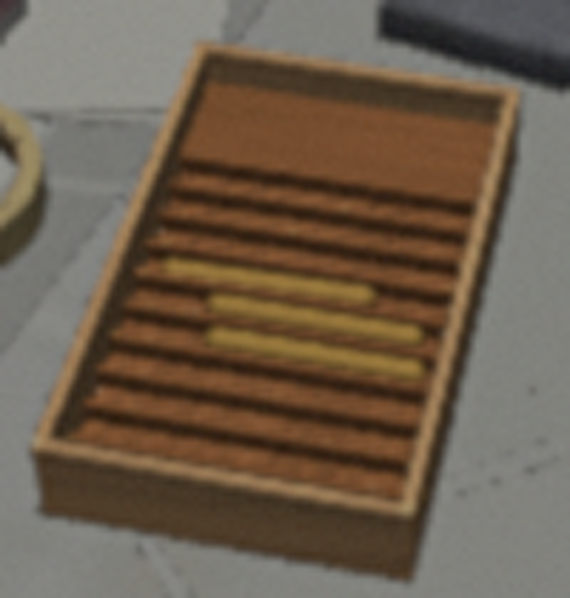

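```bash
python3 - <<'E'
from h import *
T=load("pics/top_p.npz");S=load("pics/scene_p.npz");T0=load("pics/top0.npz");np.set_printoptions(precision=1,suppress=True)
def rods(c,box):
    x,y,w,h=box;im=c["image"][y:y+h,x:x+w].astype(int)
    lab=cv2.cvtColor(im.astype(np.uint8),cv2.COLOR_BGR2HSV)
    m=cv2.inRange(lab,(18,100,90),(30,255,255))
    n,L,st,ce=cv2.connectedComponentsWithStats(m)
    o=[]
    for i in range(1,n):
        if st[i,4]<25: continue
        p=np.argwhere(L==i)[:,::-1].astype(np.float32)
        vx,vy,cx,cy=cv2.fitLine(p,1,0,.01,.01).ravel()
        t=(p-[cx,cy])@[vx,vy]
        o.append((np.array([cx,cy])+[x,y]+t.min()*np.array([vx,vy]),np.array([cx,cy])+[x,y]+t.max()*np.array([vx,vy]),st[i,4]))
    return o
a=np.radians(13.0);c0=np.array([.562,.0225]);M=np.array([[np.cos(a),np.sin(a)],[-np.sin(a),np.cos(a)]])
for nm,c,b in(("top",T,(185,190,92,66)),("scene",S,(215,232,80,70))):
    for p,q,n in rods(c,b):
        A=M@(plane(c,p,.0194)[:2]-c0)*1e3;B=M@(plane(c,q,.0194)[:2]-c0)*1e3;d=B-A
        print(nm,n,p,q,"mid",(A+B)/2,"len",np.hypot(*d),"ang",(np.degrees(np.arctan2(d[1],d[0]))+90)%180-90)
E
```

```text
top 36 [196.8 235.9] [199.5 252.1] mid [-40.1 103.5] len 46.236058291152695 ang -0.6992850303819864
scene 109 [238.9 260.9] [275.1 266.3] mid [11.6 -3.1] len 87.17975682721382 ang 1.2455839222478176
scene 123 [246.9 267.5] [283.1 273.3] mid [-11.8  13. ] len 85.62512701199557 ang 0.685594766313983
scene 136 [246.  273.1] [283.1 279.6] mid [-14.8  30. ] len 86.86878586195559 ang -0.11640496338736739
```

```bash
python3 - <<'E'
from h import *
T=load("pics/top_p.npz");S=load("pics/scene_p.npz");np.set_printoptions(precision=1,suppress=True)
a=np.radians(13.0);c0=np.array([.562,.0225]);M=np.array([[np.cos(a),np.sin(a)],[-np.sin(a),np.cos(a)]])
im=cv2.GaussianBlur(T["image"],(3,3),0)[190:256,185:277];hsv=cv2.cvtColor(im,cv2.COLOR_BGR2HSV)
m=cv2.inRange(hsv,(15,90,75),(32,255,255));n,L,st,_=cv2.connectedComponentsWithStats(m)
for i in range(1,n):
    if st[i,4]<20: continue
    p=np.argwhere(L==i)[:,::-1].astype(np.float32);vx,vy,cx,cy=cv2.fitLine(p,1,0,.01,.01).ravel();t=(p-[cx,cy])@[vx,vy]
    e=[np.array([cx+k*vx+185,cy+k*vy+190]) for k in(t.min(),t.max())]
    for z in(.0194,.030):
        A,B=[M@(plane(T,q,z)[:2]-c0)*1e3 for q in e];d=B-A;print(st[i,4],z,"mid",(A+B)/2,"len",np.hypot(*d),"ang",(np.degrees(np.arctan2(d[1],d[0]))+90)%180-90)
E
python3 - <<'E'
from h import *
# does the start view of bystanders match?
for n in("top","scene"):
    a=cv2.imread(f"pics/{n}0.png");b=cv2.imread(f"pics/{n}_p.png")
    d=cv2.absdiff(a,b).max(2);cv2.imwrite(f"pics/d_{n}.png",cv2.convertScaleAbs(d,alpha=3))
x=np.hstack([cv2.resize(cv2.imread(f"pics/d_{n}.png"),(400,300)) for n in("top","scene")]);cv2.imwrite("pics/d.png",x)
E
```

```text
92 0.0194 mid [ 73.3 -52.5] len 117.22868073886734 ang 88.73259326405685
92 0.03 mid [ 70.6 -52.6] len 116.18223815183377 ang 88.73259326405685
274 0.0194 mid [1.9 7. ] len 111.90210765391251 ang -8.290603549941238
274 0.03 mid [-0.   6.4] len 110.903212756437 ang -8.290603549941238
31 0.0194 mid [  -9.8 -108.8] len 64.77839729816326 ang 0.4108628850954119
31 0.03 mid [ -11.7 -108.4] len 64.20015251006757 ang 0.41086288509544033
132 0.0194 mid [-12.4  31. ] len 87.7296604086451 ang 0.45839928426821075
132 0.03 mid [-14.3  30.1] len 86.9465410199513 ang 0.45839928426821075
354 0.0194 mid [-53.1   7.8] len 230.72016157196356 ang 79.00113860445947
354 0.03 mid [-54.6   7.2] len 228.66063653735225 ang 79.00113860445947
```

View pics/d.png

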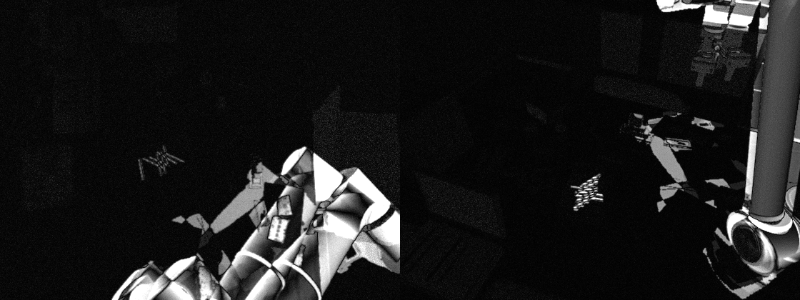

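```bash
python3 - <<'E'
from h import *
T=load("pics/top_p.npz");np.set_printoptions(precision=1,suppress=True)
a=np.radians(13.0);c0=np.array([.562,.0225]);M=np.array([[np.cos(a),np.sin(a)],[-np.sin(a),np.cos(a)]])
for P in([(83,200),(105,355)],[(213,160),(240,318)],[(243,147),(273,303)],[(262,97),(293,252)]):
    A,B=[M@(plane(T,np.array(p)/5.333+[180,185]-.4,.0194)[:2]-c0)*1e3 for p in P];d=B-A
    print((A+B)/2,np.hypot(*d),(np.degrees(np.arctan2(d[1],d[0]))+90)%180-90)
cv2.imwrite("pics/q.png",cv2.resize(T["image"][210:260,185:235],(600,600),interpolation=2))
E
```

```text
[-19.1 102.5] 83.05278857283541 -2.060435368651838
[-13.4  31. ] 85.57393826252179 -1.1204815557775305
[-9.5 13.4] 85.01616605492899 -0.11411410437790437
[15.  -1.7] 85.31148069226894 0.1655842477623537
```

View pics/q.png

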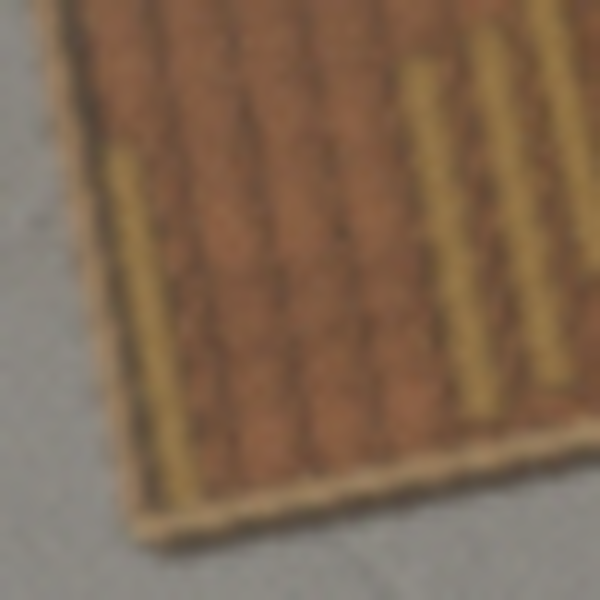

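All rods look seated. The last one is in the end groove, and the teeth passed fully over it with no rise in vertical force. The bystanders haven't moved, so I'm handing in.

```bash
python3 -c "
from station import r
print(r.finish_job(), r.sense()['time_s'])"
```

```text
the job is handed in; nothing more can be done
the job is handed in; nothing more can be done
```

I took the rake from the larger rest and found the ledge by touch, about 25 mm above the table. I combed across the ridges to the far wall, stood the rake back upright in its rest, let go and moved clear. I handed in at about 31 s.

**Forces:** Teeth pressure was about 4–6 N while combing, with a brief 7.5 N at first touch. Drag was 3–6 N, including the light contact with the far wall. These are readings at the end of each short move, not a continuous record.

**Rods:** In the last pictures all four rods lie parallel to within about 2°. Three are in neighbouring grooves, measured at about -2, 13.5 and 31 mm against groove centres of -2.5, 14.5 and 31.5 mm. The fourth is in the groove next to the far wall.

**Doubts about the fourth rod:** It measured 102.5 mm against a groove centre of 99.5 mm. That is about 1.5 mm more than the groove allows, roughly the size of the camera error. The scene camera cannot see it behind the wall, so I did not check its height by picture. I take it as seated because the vertical force did not rise when the teeth passed over it. One automatic colour mask for the rods in the top view failed, so I read those end points by eye.

**The rest of the scene:** Comparing pictures from before and after shows no movement of the weight, the tape or the pot. The rake stands in its recess, and the gripper is open and touching nothing.

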